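# Load a slide carrier into the slide scanner and start it

### The arm

A 7-joint arm with a two-finger parallel gripper is mounted at the origin on the work surface. World frame = base frame: x ahead of the robot, y to its left, z up, the work surface at z = 0. Lengths are in m, angles in rad, forces in N, time in s.
With the tool pointing down it reaches from about 0.35 to 0.9 m from the base axis. Payload 8.1 kg.
Tool frame: the origin (TCP) lies at the centre of the arm's flange, where the gripper is bolted on; the fingertips stand 178 mm ahead of it and the grasp point (between the pads) lies 159 mm ahead of it; z points along the fingers, y is the direction in which the jaws open and shut (so a half turn about z gives the same grasp; the last joint's range is limited). The gripper opens to 92 mm and grips with 3 to 60 N. Pads are 19 mm wide; open, the fingers measure 130 mm over their backs; the gripper's body (75 mm by 190 mm) begins 47 mm behind the grasp point.
Start: joints at [-1.276, 0.434, 0.025, 1.573, -0.012, 1.134, -0.075], TCP at [0.242, 0.576, 0.405] pointing down, gripper open.
Joint ranges: [-2.62, 2.62], [-0.44, 2.09], [-1.27, 1.32], [0.08, 2.57], [-1.32, 4.46], [0.12, 2], [-2.74, 2.74]. Speed limits (rad/s): [2.22, 2.22, 3.01, 3.01, 3.14, 3.14, 3.14].

### API

Orientations are given as a rotation vector (axis times angle).
In Python, from cell import arm, get_image, camera_model gives the robot as it stands. The module is installed in compiled form; this text tells all that it offers.
- The arm moves only by the shell command python3 -m pendant 'ROWS' [FORCE]. ROWS is JSON, a list that holds one entry, the list of rows, each a list of 7 numbers: the shift along the tool's x, y, z in mm, then the turn, a rotation vector about the tool's x, y, z in rad, then the closure, from -1 (fully open) to 1 (shut). In form: [[[x, y, z, rx, ry, rz, hand], ...]]. A call has 1 to 20 rows; each row is the pose to reach, as a shift and turn from the pose commanded when the call began, along the tool's axes at that moment; what a row does not reach only later rows make up. A row lasts 1/8 s, in which the tool goes at most 62.5 mm and 10.7 degrees, less where a joint would pass 70% of its speed; a pose out of reach is approached as far as the arm can. A call with a gripper value outside its range is refused whole. The fingers move at their own pace and stop on an object; FORCE is the grip in N (left out, the last holds). Time passes only in rows, so rows that repeat a pose let the fingers close. It gives the time, the measured TCP pose, the force and the opening at its end, in the units of the state.
- arm.observe(): the state, without advancing time (a new reading comes with each control period).
- get_image(name): name is "scene" or "top" or "wrist"; returns the picture (400x640x3 uint8, red, green, blue); there is no depth.
- camera_model(name): a dict with "fx", "fy", "cx", "cy" (pixels), "position" and "orientation" of the camera in the world; the wrist camera has in their place "T_tool_cam" (4x4, takes a point from camera to tool coordinates, whose origin is the TCP and whose axes are the flange's). Camera axes: x right, y down, z forward; pixel columns grow to the right and rows downward; lengths in m; the calibration is good to about 2 mm. A picture is of the moment at which its call begins: read the wrist's pose just before it. camera_model takes no time and is no camera call.
- arm.sign_off(): hands the job in, once; it reports no verdict.
The state is a dict: "clock": time; "joints": joint angles; "dq": joint speeds; "joint_efforts": joint torques, N m; "position": TCP position; "ee_rot": TCP orientation; "force": force on the tool from outside, world axes, zero at the start; "ft_torque": the same for the moment, N m; "width": opening from 0.0 (shut) to 1.0 (fully open).
Only numpy, scipy, OpenCV 4.12 (cv2) and the standard library are available. Lean on these libraries where they do the work, as an engineer would, in place of code of your own. Each camera call takes 0.05 s, during which the arm holds its last target.

### The job

The carrier of slides is waiting on the scanner's loading rails: take the loading rod from its rest and with its tip push the carrier through the spring flap until it is fully home against the stop inside, then draw the rod out so that the flap swings shut behind it. Then press the recessed start button beside the port with the tip of the rod, let it spring back, and lay the rod back in its rest as you found it. Do not knock the other things on the bench.

Things in the scene. Friction and masses are not known exactly. Their poses are not given: they have to be found in the camera images.
- scanner: White slide scanner, fixed. Origin on the bench below the middle of its port; x axis level, straight into the machine (loading direction), z up. Front face (x = 0) from y = -135 to +105 mm, 126 mm high; the 215 mm high body starts at x = 75 mm. Two aluminium rails stick out 90 mm before the port, 95 mm over their outsides, 60 mm gap between, side lips up to 69 mm, undersides 45 mm above the bench.
- port (a point): Middle of the scanner's loading port, in the plane of its shut flap (x = 0), at the height to push the carrier: 69 mm above the bench, 9 mm above the rails. x axis = loading direction, z up. The opening is 87 mm wide and reaches from 60 to 103 mm above the bench (50 mm between the rails).
- carrier_rear (a point): Place to push, mid rear of the loaded carrier (aluminium frame, 3 glass slides, 110-200 g, 92 mm long, 84 wide, 10 high): on the outside of the 18 mm high upstand across its rear, 9 mm above its underside. x axis = loading direction. Starts on the rails, front edge 3-27 mm short of the flap. Home at the stop this point is 44 mm inside the port; the flap clears it from 34 mm. Takes under 5 N; then the stop is hard.
- flap (a joint): Angle of the port's spring flap (dark steel plate with a slick plastic lip, 84 mm wide, 40 mm high, hinged along its top edge 102 mm above the bench): 0 = shut, hanging upright; grows as it swings inwards, up to 1.45 rad. A light spring shuts it; it rides on whatever is under it.
- flap_edge (a point): Middle of the flap's lower, free edge.
- button_face (a point): Centre of the outer face of the start button: round, steel, 13 mm across, 7 mm deep in a round recess 20 mm wide (steel bezel 27 mm across, 1.5 mm proud) in the scanner's front face, 85 mm to the -y side of the port, 69 mm above the bench. Pressed along the loading direction (x axis of this point); too narrow for fingers.
- start_button (a joint): Travel of the start button: 0 = out, grows as it is pressed, up to 5 mm (0.005); pressed beyond 3.5 mm. Spring force 1 N at first, 4.5 N fully in.
- rod_grip (a point): Loading rod, 245 mm long, 70 g: grip point on its axis, close to the centre of mass. x axis along the rod to its tip, z up as it lies in the rest. Black handle 16 mm wide, 18 mm high, from 90 mm behind to 20 mm ahead of this point; then an 8 mm round aluminium rod with a flat white end 155 mm ahead of this point. Lies level in its rest, axis 45 mm above the bench.
- rod_tip (a point): Centre of the rod's flat white end (8 mm across), 155 mm ahead of the grip point along x.
- rest_seat (a point): Where the grip point lies when the rod is in its rest (fixed); x axis towards the rod's tip, z up, 45 mm above the bench. Base plate 190 x 64 x 6 mm, two forked posts 56 mm high, 12 mm thick: at x = +78 mm for the thin rod (gap 14 mm, saddle 41 mm above the bench), at x = -66 mm for the handle (gap 24 mm, saddle 36 mm). Free for fingers between the posts.
- spare_carrier: spare slide carrier, empty aluminium frame 92 x 84 mm, 10 mm high with an 18 mm upstand along one edge, lying on the bench; origin under its centre
- oil_bottle: small amber dropper bottle, 30 mm across, 62 mm high; origin at the centre of its underside
- slide_box: closed grey slide box, 98 x 84 x 34 mm; origin at the centre of its underside
- objective_case: black screw-top objective case, 41 mm across, 58 mm high; origin at the centre of its underside
- stain_jar: square glass staining jar with white lid, 60 x 60 x 102 mm; origin at the centre of its underside
- petri_dish: covered petri dish, 90 mm across, 15 mm high; origin at the centre of its underside
- forceps: steel forceps lying flat, about 118 mm long, 5 mm thick; origin under its middle
Mind the look-alikes: they are no part of the job. Of the things like the part that bears rod_grip, leave any that is brown; of the rest the larger one is meant.

How it is judged:
On the way, in this order (a step that is already met when the one before it is completed fails the run):
1. the rod's tip has pushed the carrier home: at most 6 mm short of the stop, the flap open over the rod (x of carrier_rear in the frame of port above 0.038 m and value of joint flap above 0.3 rad and distance between rod_tip and carrier_rear below 0.025 m), for 0.05 s.
2. the rod is out and the flap has swung shut behind the carrier (x of carrier_rear in the frame of port above 0.038 m and value of joint flap below 0.06 rad and x of rod_tip in the frame of port below 0 m), for 0.2 s.
3. the start button is pressed in more than 3.5 mm with the rod's tip while the carrier is home and the flap shut (x of carrier_rear in the frame of port above 0.038 m and value of joint flap below 0.06 rad and value of joint start_button above 0.0035 m and distance between rod_tip and button_face below 0.01 m), for 0.02 s.
At the end, for the whole second after the job is handed in: The carrier is inside the scanner, at most 6 mm short of its stop, the flap behind it shut (within 0.06 rad), the start button back out, and the rod lying level in both forks of its rest, at rest, its grip point within 25 mm of the seat (x of carrier_rear in the frame of port above 0.038 m and value of joint flap below 0.06 rad and value of joint start_button below 0.0015 m and horizontal distance between rod_grip and rest_seat below 0.025 m and z of rod_grip in the frame of rest_seat between -0.006 and 0.006 m and angle between the x axis of rod_grip and the x axis of rest_seat, either way round below 0.12 rad and linear speed of push_rod below 0.02 m/s); the robot touches nothing.
It fails at once if one of the other things on the bench is moved by more than 30 mm (distance of any of spare_carrier, oil_bottle, slide_box, objective_case, stain_jar, petri_dish, forceps from where it was at the start of the episode above 0.03 m).
It also fails if it takes over 61 s, if anything falls off the work surface, if the arm or the gripper's body presses on something with over 40 N, if the wrist force passes 120 N, or if a joint passes its speed limit or range.

## Working session

There is one attempt and no reset: what is moved stays moved. The work goes in short steps, Python scripts to look and compute and a shell command to move; the robot and the scene stay as the last step left them, time stands still between calls to the robot, and variables do not carry over. Pictures are saved under pics/ and viewed, and the job is handed in when it is done.

```bash
mkdir -p pics; python3 - <<'E'
from cell import arm,get_image,camera_model
import cv2
print(arm.observe())
for n in ["scene","top","wrist"]:
    print(n,camera_model(n))
    cv2.imwrite(f"pics/{n}0.png",get_image(n)[:,:,::-1])
E
```

```text
{'clock': 0.0, 'joints': array([-1.2755891 ,  0.4352335 ,  0.02497387,  1.57407916, -0.01161213,
        1.13402706, -0.07510299]), 'dq': array([ 0.00038055,  0.00026479, -0.00017764, -0.00125681,  0.00011184,
        0.00074412, -0.00011633]), 'joint_efforts': array([ 1.03669910e-03, -6.67847013e+01,  9.85164978e-01, -3.14472771e+01,
       -6.05802611e-02,  4.24599834e-02,  1.76303006e-04]), 'position': array([0.24206202, 0.57597144, 0.40394517]), 'ee_rot': array([-6.20846513e-01, -3.07944722e+00,  2.49959537e-03]), 'force': array([ 0.51375545,  0.5634294 , -1.03420984]), 'ft_torque': array([-0.01238516,  0.03899482, -0.04124076]), 'width': 1.004370150800084}
scene {'fx': 461.3263044048934, 'fy': 461.3263044048934, 'cx': 322.476474946561, 'cy': 200.33465830523772, 'position': array([1.2222697 , 0.85585515, 0.67101145]), 'orientation': array([-1.00604578, -2.2350275 ,  1.21582279])}
top {'fx': 419.6052745578005, 'fy': 419.6052745578005, 'cx': 317.23513004696747, 'cy': 201.8244462901166, 'position': array([0.43268284, 0.2702865 , 1.02782919]), 'orientation': array([-2.10979823,  2.16890376, -0.13496531])}
wrist {'fx': 277.02814957410243, 'fy': 277.02814957410243, 'cx': 318.8890634182598, 'cy': 202.12861734947117, 'T_tool_cam': array([[ 4.54577623e-04, -9.68227253e-01, -2.50071551e-01,
         6.68348124e-02],
       [ 9.99998260e-01,  8.92548578e-04, -1.63798331e-03,
        -4.01800852e-04],
       [ 1.80914108e-03, -2.50070371e-01,  9.68225974e-01,
         1.98565854e-02],
       [ 0.00000000e+00,  0.00000000e+00,  0.00000000e+00,
         1.00000000e+00]])}
```

View pics/scene0.png

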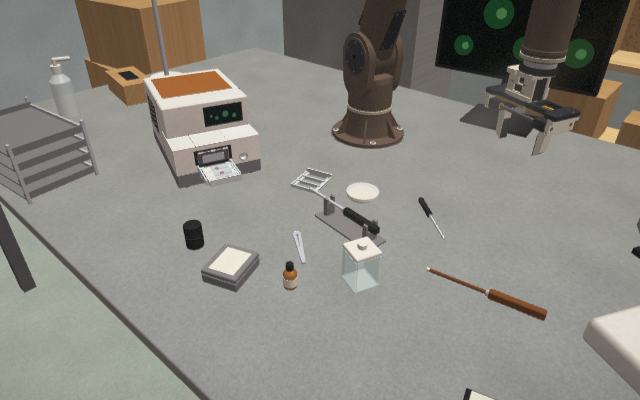

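View pics/top0.png

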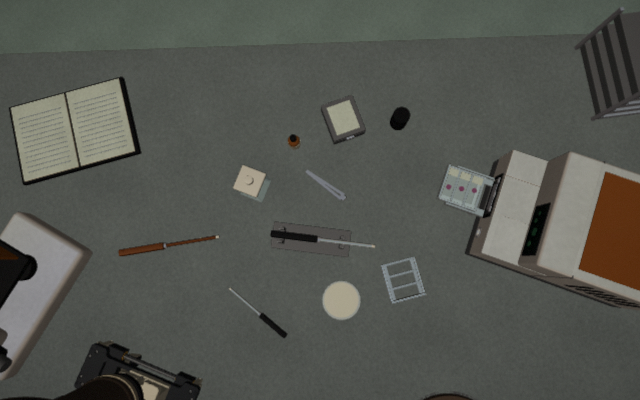

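View pics/wrist0.png

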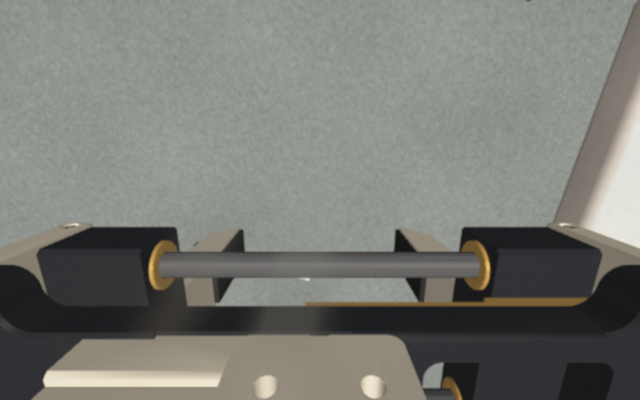

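The top view shows the rod lying in its rest: handle at about (271–316, 237), tip at about (375, 246). The loaded carrier sits on the rails at about (465, 188) with the scanner to its right. The brown rod at (165, 245) and the small screwdriver at (260, 315) are the decoys. I'll zoom in next to measure.

```bash
cat > h.py <<'E'
import numpy as np,cv2
from scipy.spatial.transform import Rotation as R
from cell import arm,get_image,camera_model
def cam(n,st=None):
    m=camera_model(n)
    if n=="wrist":
        T=np.eye(4);T[:3,:3]=R.from_rotvec(st['ee_rot']).as_matrix();T[:3,3]=st['position']
        T=T@m['T_tool_cam']; return m,T[:3,:3],T[:3,3]
    return m,R.from_rotvec(m['orientation']).as_matrix(),np.array(m['position'])
def ray(n,uv,st=None):
    m,Rm,p=cam(n,st)
    d=Rm@np.array([(uv[0]-m['cx'])/m['fx'],(uv[1]-m['cy'])/m['fy'],1.]); return p,d/np.linalg.norm(d)
def plane(n,uv,z,st=None):
    p,d=ray(n,uv,st); return p+d*(z-p[2])/d[2]
def proj(n,P,st=None):
    m,Rm,p=cam(n,st); c=Rm.T@(np.array(P)-p); return np.array([m['fx']*c[0]/c[2]+m['cx'],m['fy']*c[1]/c[2]+m['cy']])
def tri(n1,uv1,n2,uv2,s1=None,s2=None):
    p1,d1=ray(n1,uv1,s1);p2,d2=ray(n2,uv2,s2)
    A=np.stack([d1,-d2],1);t=np.linalg.lstsq(A,p2-p1,rcond=None)[0]
    a=p1+t[0]*d1;b=p2+t[1]*d2; return (a+b)/2,np.linalg.norm(a-b)
E
python3 - <<'E'
from h import *
t=cv2.imread('pics/top0.png');s=cv2.imread('pics/scene0.png')
def crop(im,x,y,w,h,k,f): cv2.imwrite(f,cv2.resize(im[y:y+h,x:x+w],None,fx=k,fy=k,interpolation=cv2.INTER_CUBIC))
crop(t,260,210,130,60,6,'pics/t_rod.png')
crop(t,430,140,130,100,6,'pics/t_car.png')
crop(s,140,110,130,90,6,'pics/s_car.png')
crop(s,285,160,110,90,7,'pics/s_rod.png')
for uv,z in [((375,246),.045),((271,235),.045),((465,165),.07)]: print(plane('top',uv,z))
E
```

```text
[0.46654118 0.15340129 0.045     ]
[0.49875659 0.39543193 0.045     ]
[ 0.64693325 -0.0604381   0.07      ]
```

View pics/t_rod.png

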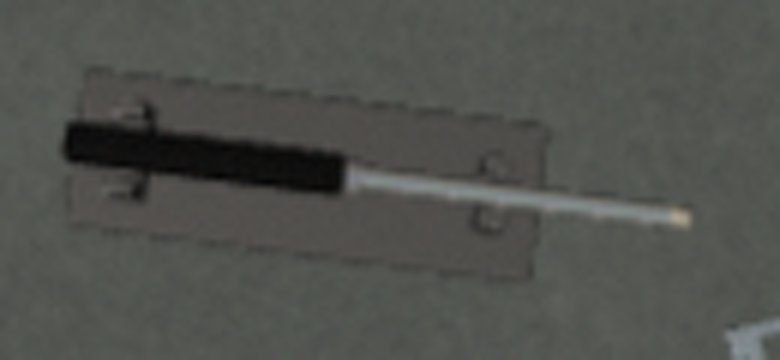

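View pics/t_car.png

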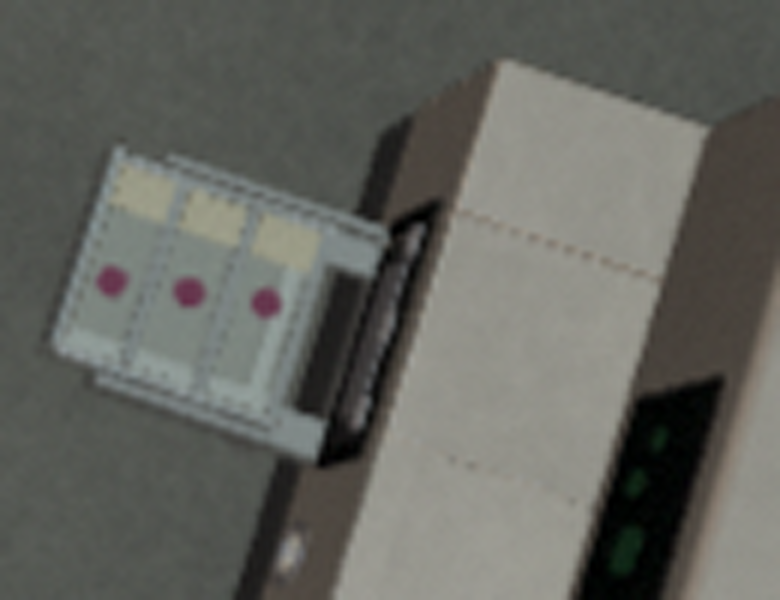

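View pics/s_car.png

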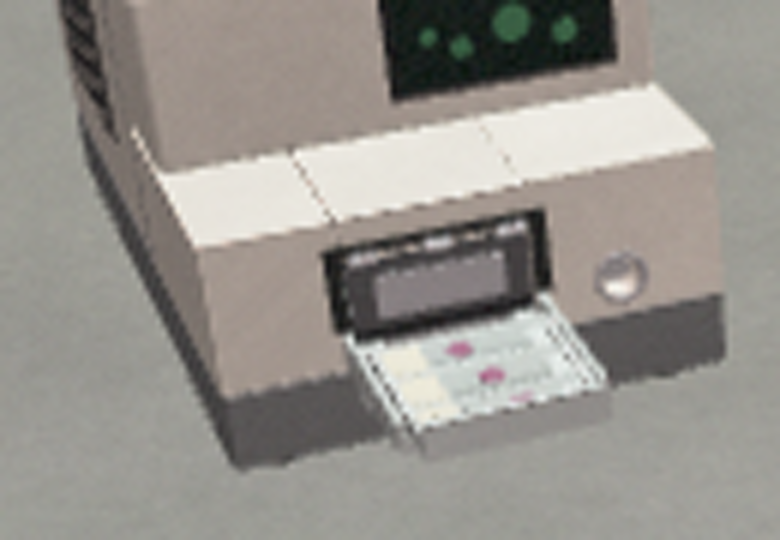

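View pics/s_rod.png

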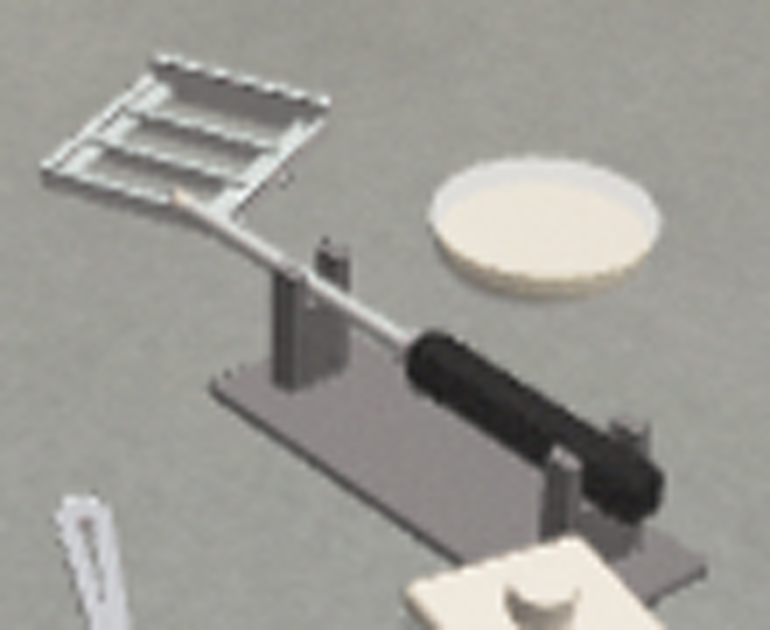

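```bash
python3 - <<'E'
from h import *
t=cv2.imread('pics/top0.png')
def crop(im,x,y,w,h,k,f): cv2.imwrite(f,cv2.resize(im[y:y+h,x:x+w],None,fx=k,fy=k,interpolation=cv2.INTER_CUBIC))
crop(t,455,140,80,140,4,'pics/t_sc.png')
tip=plane('top',(374.4,246.2),.045);rear=plane('top',(271.,233.8),.045);fr=plane('top',(317.5,239),.05)
print(tip,rear,fr,np.linalg.norm(tip-rear),np.degrees(np.arctan2(*(tip-rear)[1::-1])))
g=t
hsv=cv2.cvtColor(t,cv2.COLOR_BGR2HSV)
m=((hsv[:,:,2]<45)).astype(np.uint8);m[:220]=0;m[250:]=0;m[:,:266]=0;m[:,325:]=0
n,l,s,c=cv2.connectedComponentsWithStats(m);print(s,c)
i=1+np.argmax(s[1:,4]);ys,xs=np.where(l==i);print(cv2.minAreaRect(np.stack([xs,ys],1).astype(np.float32)))
print('button',tri('top',(478.3,231.7),'scene',(243.7,156.3)))
print('corner',plane('top',(513.3,150),.126), tri('top',(513.3,150),'scene',(140+197/6,110+247/6)))
print('carrier rear corners z=.078', plane('top',(430+118/6,140+148/6),.078),plane('top',(430+55/6,140+345/6),.078))
print('rails out', [plane('top',(430+a/6,140+b/6),.069) for a,b in [(170,155),(388,238),(95,380),(325,462)]])
E
```

```text
[0.4661163  0.15481388 0.045     ] [0.50156887 0.3954021  0.045     ] [0.48615205 0.28657751 0.05      ] 0.24318629686528562 -98.3826559316446
[[     0      0    640    400 255673]
 [   271    228     47     15    327]] [[319.53361129 199.45348551]
 [293.22018349 235.86850153]]
((293.9601135253906, 234.68301391601562), (13.963287353515625, 45.9788932800293), 88.26429748535156)
button (array([ 0.49056184, -0.07741809,  0.06979881]), np.float64(0.003169697016160351))
corner [ 0.66474621 -0.14874734  0.126     ] (array([ 0.66390502, -0.14776962,  0.12643208]), np.float64(0.0018990487689801942))
carrier rear corners z=.078 [ 0.64700346 -0.02267352  0.078     ] [0.57132907 0.00651702 0.078     ]
rails out [array([ 0.64565208, -0.04525641,  0.069     ]), array([ 0.61050316, -0.12614278,  0.069     ]), array([ 0.55867873, -0.01027915,  0.069     ]), array([ 0.52475548, -0.09496265,  0.069     ])]
```

View pics/t_sc.png

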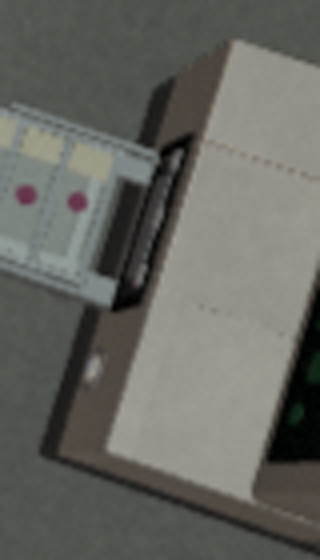

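```bash
python3 - <<'E'
from h import *
a=plane('top',(513.75,149.5),.126);b=plane('top',(482,253),.126);print(a,b,np.linalg.norm(a-b))
y=(a-b)/np.linalg.norm(a-b);x=np.array([y[1],-y[0],0]);print('yaw',np.degrees(np.arctan2(x[1],x[0])))
o=(a-.105*y+b+.135*y)/2;o[2]=0;print('port',o)
for nm,P in [('btn',[ 0.49056184, -0.07741809,.07]),('c1',[.647,-.02267,.078]),('c2',[.5713,.0065,.078]),('r1',[.6457,-.0453,0]),('r2',[.6105,-.1261,0]),('r3',[.5587,-.0103,0]),('r4',[.5248,-.095,0])]:
    d=np.array(P)-o;print(nm,d@x,d@y)
for z in (.126,0):
  for l in (-.135,.105): print(proj('top',o+y*l+[0,0,z]),proj('scene',o+y*l+[0,0,z]))
print(proj('scene',o-.085*y+x*.007+[0,0,.069]),proj('top',o-.085*y+x*.007+[0,0,.069]))
E
```

```text
[ 0.66583974 -0.14982812  0.126     ] [ 0.44289833 -0.06237974  0.126     ] 0.23947879081052323
yaw -111.4175076893549
port [ 0.5683332  -0.11158135  0.        ]
btn -0.003405001086027297 -0.08487590279301302
c1 -0.11149757893480768 0.04076742523055952
c2 -0.1110105156116853 -0.04035681078630086
r1 -0.08995560027291855 0.047820797142681705
r2 -0.0018816259970412654 0.04455658893055675
r3 -0.09076961977359642 -0.04595199940435815
r4 0.00046032753990757753 -0.046581851113316995
[481.96426359 253.11649505] [258.11061182 134.15134076]
[513.78340467 149.39110604] [171.30443918 151.20830442]
[462.67696053 254.21400123] [260.94646624 173.30880758]
[491.2604907  162.84278192] [178.99728723 192.34119686]
[242.00418013 154.8912183 ] [482.05659425 233.8157744 ]
```

```bash
python3 - <<'E'
from h import *
t=cv2.imread('pics/top0.png')
print('jar lid',plane('top',(251.5,179),.102),'oil',plane('top',(293.5,140),.055),'box',plane('top',(344,118),.034),'forceps',plane('top',(328,185),.005),'petri',plane('top',(341,300),.015))
tip=np.array([.4663,.1545,.045]);rear=plane('top',(271.,233.8),.050);rear[2]=.045
d=tip-rear;L=np.linalg.norm(d);d/=L;print(rear,L,np.degrees(np.arctan2(d[1],d[0])))
g=(tip-.155*d+rear+.09*d)/2;print('grip',g)
# scene crosscheck
print(proj('scene',g),proj('scene',tip),proj('top',g),'scene tip meas',(285+177/7,160+193/7))
print(tri('top',(374.4,246.2),'scene',(285+178/7,160+193/7)))
s=arm.observe();Rm=R.from_rotvec(s['ee_rot']).as_matrix()
print('tool x,y',Rm[:,0],Rm[:,1])
E
```

```text
jar lid [0.62221491 0.4308658  0.102     ] oil [0.72397391 0.33774101 0.055     ] box [0.7821666  0.21381365 0.034     ] forceps [0.62123679 0.2578161  0.005     ] petri [0.34316166 0.23556028 0.015     ]
[0.50121842 0.3947656  0.045     ] 0.2427897286639927 -98.26904929674755
grip [0.48843341 0.30679492 0.045     ]
[349.83577143 214.50850175] [309.38432425 188.88240817] [308.87130069 238.37515963] scene tip meas (310.2857142857143, 187.57142857142858)
(array([0.46536614, 0.15608304, 0.04936215]), np.float64(0.0019212990215730014))
tool x,y [-9.21890530e-01  3.87450426e-01 -1.37077301e-04] [ 0.38745031  0.92188982 -0.00119125]
```

The rod's grip is at about (0.488, 0.307), yaw -98.3°. The scanner port is at (0.568, -0.112), yaw -111.4°. I'll move to hover over the handle.

```bash
python3 -m pendant '[[[-41,-19,8,0,0,0.165,0],[-83,-38,18,0,0,0.33,0],[-124,-57,30,0,0,0.494,0],[-165,-76,45,0,0,0.659,0],[-207,-95,60,0,0,0.823,0],[-248,-114,75,0,0,0.988,0],[-290,-134,90,0,0,1.152,0],[-331,-153,104,0,0,1.317,0],[-331,-153,104,0,0,1.317,0],[-331,-153,104,0,0,1.317,0]]]' 40
python3 - <<'E'
from h import *
s=arm.observe();print(s['clock'],s['position'],s['ee_rot'],s['joints'],s['force'],s['ft_torque'])
cv2.imwrite('pics/w1.png',get_image('wrist')[:,:,::-1])
Rm=R.from_rotvec(s['ee_rot']).as_matrix();print(Rm)
print('pred grip px',proj('wrist',[.4884,.3068,.045],s),'rear',proj('wrist',[.5012,.3948,.045],s))
E
```

```text
clock: 1.4
position: [0.4877, 0.3074, 0.3006]
ee_rot: [-2.374, -2.057, 0.001]
force: [-0.4, 1.0, 0.0]
width: 0.503
1.4 [0.48765625 0.30739045 0.30057365] [-2.37371261e+00 -2.05708172e+00  6.31853339e-04] [-0.92373332  0.47807611  0.37681002  1.83888233 -0.22462306  0.86677153
 -0.58162675] [-0.377225   0.9675363  0.0012101] [-0.11611872  0.07037245 -0.01385882]
[[ 1.42196715e-01  9.89838192e-01 -6.69637251e-04]
 [ 9.89838416e-01 -1.42196640e-01  1.58389360e-04]
 [ 6.15596710e-05 -6.85355123e-04 -9.99999763e-01]]
pred grip px [320.04734541 208.38827607] rear [320.40878952 101.94158052]
```

View pics/w1.png

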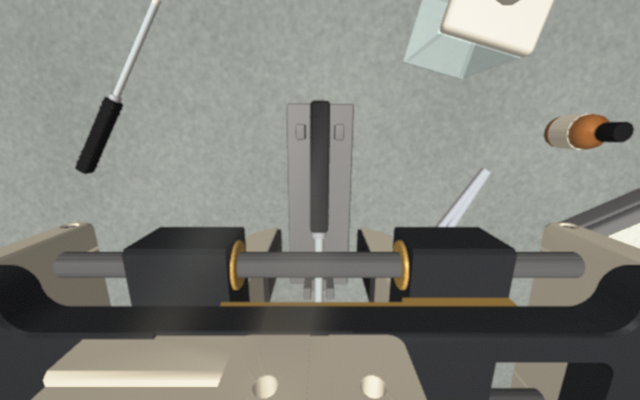

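The wrist view shows the handle centred between the fingers. Its rear end is at (320, 101) against a prediction of (320, 102), and it's parallel to the jaws. I'll descend and grip.

```bash
python3 -m pendant '[[[0,0,35,0,0,0,0],[0,0,70,0,0,0,0],[0,0,97,0,0,0,0],[0,0,97,0,0,0,0],[0,0,97,0,0,0,1],[0,0,97,0,0,0,1],[0,0,97,0,0,0,1],[0,0,97,0,0,0,1],[0,0,97,0,0,0,1]]]' 40
```

```text
clock: 2.58
position: [0.4882, 0.3071, 0.2044]
ee_rot: [-2.375, -2.056, -0.002]
force: [-0.7, -1.3, 6.9]
width: 0.172
```

```bash
python3 -m pendant '[[[0,0,-15,0,0,0,1],[0,0,-45,0,0,0,1],[0,0,-80,0,0,0,1],[0,0,-100,0,0,0,1],[0,0,-100,0,0,0,1],[0,0,-100,0,0,0,1]]]' 40
python3 - <<'E'
from h import *
s=arm.observe();print(s['clock'],s['position'],s['ee_rot'],s['force'],s['ft_torque'])
t=get_image('top')[:,:,::-1];c=get_image('scene')[:,:,::-1]
Rm=R.from_rotvec(s['ee_rot']).as_matrix()
tip=s['position']+Rm@[-.155,0,.159];print(tip,proj('top',tip),proj('scene',tip))
def crop(im,x,y,w,h,k,f): cv2.imwrite(f,cv2.resize(im[y:y+h,x:x+w],None,fx=k,fy=k,interpolation=cv2.INTER_CUBIC))
a=proj('top',tip).astype(int)-[60,40];crop(t,a[0],a[1],100,75,6,'pics/t2.png');print(a)
a=proj('scene',tip).astype(int)-[40,30];crop(c,a[0],a[1],110,80,6,'pics/s2.png');print(a)
E
```

```text
clock: 3.32
position: [0.4876, 0.3068, 0.3033]
ee_rot: [-2.375, -2.056, 0.001]
force: [-0.5, -0.9, -1.6]
width: 0.171
3.325 [0.48763857 0.30677535 0.30333105] [-2.37534774e+00 -2.05578704e+00  1.15099700e-03] [-0.53925461 -0.94580527 -1.57680322] [-0.14682852  0.19621425  0.05094673]
[0.46529221 0.15332344 0.14439977] [380.65257204 244.80048238] [309.05042441 154.56022896]
[320 204]
[269 124]
```

View pics/t2.png

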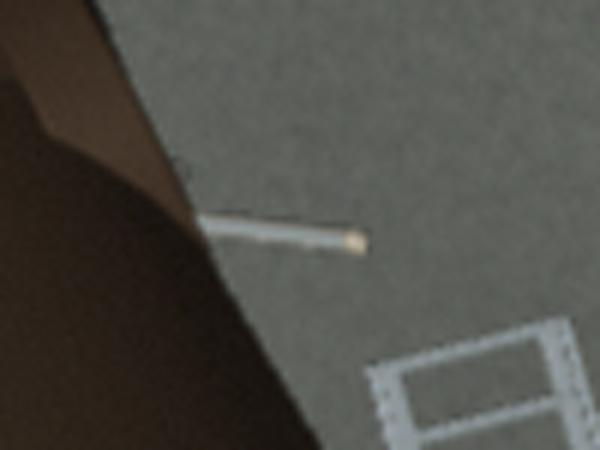

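View pics/s2.png

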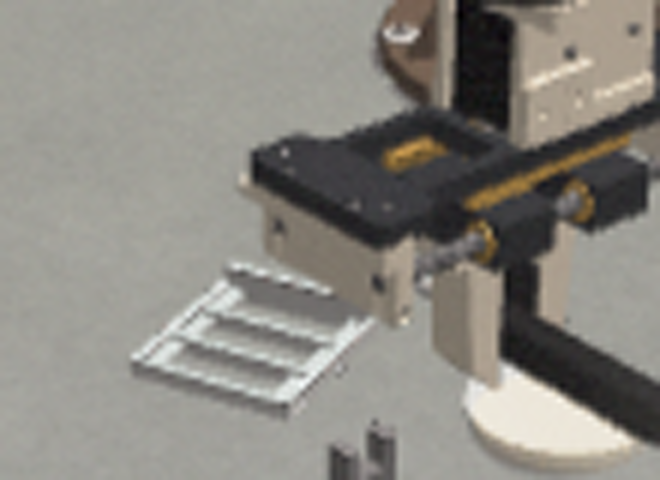

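```bash
python3 -m pendant '[[[-22,42,5,0,0,0.046,1],[-44,83,15,0,0,0.092,1],[-66,125,25,0,0,0.138,1],[-88,167,40,0,0,0.184,1],[-110,208,55,0,0,0.23,1],[-110,208,55,0,0,0.23,1],[-110,208,55,0,0,0.23,1]]]' 40
cat > look.py <<'E'
from h import *
import sys
k=sys.argv[1]
PX=np.array([.5683,-.1116,0]);yaw=np.radians(-111.42)
d=np.array([np.cos(yaw),np.sin(yaw),0]);y=np.array([-d[1],d[0],0])
s=arm.observe();Rm=R.from_rotvec(s['ee_rot']).as_matrix()
g=s['position']+Rm@[0,0,.159];tip=g-.155*Rm[:,0]
loc=lambda P:np.round([(P-PX)@d,(P-PX)@y,P[2]],4)
print('t',s['clock'],'TCP',s['position'].round(4),s['ee_rot'].round(4),'F',s['force'].round(1),'w',round(s['width'],3))
print('tip',loc(tip),'grip',loc(g),'yaw err',np.degrees(np.arctan2(-Rm[1,0],-Rm[0,0])+1.94465).round(2))
print('q',s['joints'].round(2))
print('px top',proj('top',tip).round(1),'scene',proj('scene',tip).round(1))
def crop(im,x,y,w,h,k,f): cv2.imwrite(f,cv2.resize(im[max(y,0):y+h,max(x,0):x+w],None,fx=k,fy=k,interpolation=cv2.INTER_CUBIC))
if len(sys.argv)>2:
  for n in sys.argv[2:]:
    c=get_image(n)[:,:,::-1];cv2.imwrite(f'pics/{n}_{k}.png',c)
    if n=='scene': crop(c,150,110,130,90,6,f'pics/{n}_{k}c.png')
    if n=='top': crop(c,380,150,130,100,6,f'pics/{n}_{k}c.png')
E
python3 look.py a scene top
```

```text
clock: 4.3
position: [0.6776, 0.1683, 0.2475]
ee_rot: [-2.595, -1.769, 0.003]
force: [-0.4, 0.0, -1.4]
width: 0.175
t 4.3 TCP [0.6776 0.1683 0.2475] [-2.5949 -1.7691  0.0029] F [-0.4  0.  -1.4] w 0.175
tip [-0.1454 -0.0008  0.0887] grip [-0.3004 -0.0008  0.0885] yaw err -0.01
q [-0.57  0.72  0.41  1.56 -0.34  0.94 -0.42]
px top [431.2 175.5] scene [229.2 179.6]
```

View pics/scene_ac.png

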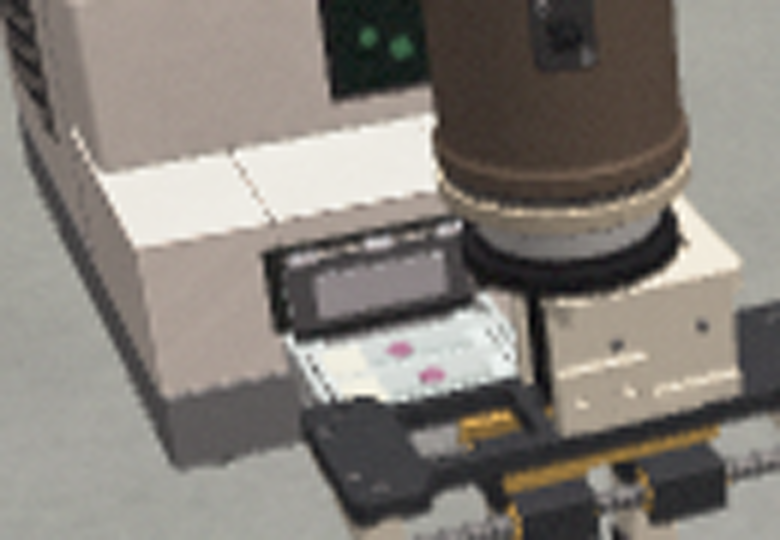

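View pics/top_ac.png

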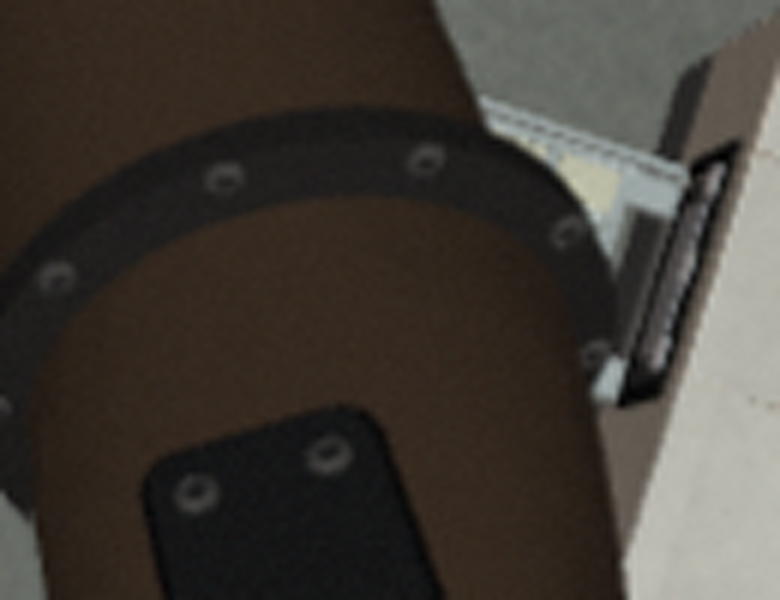

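View pics/scene_a.png

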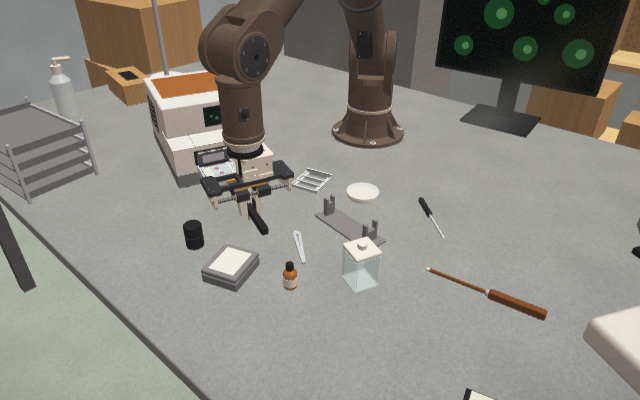

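The arm hides the tip in both fixed views. The scene view shows the handle end at about (264, 230), so I'll check the rod's pitch in the hand there and with the wrist camera.

```bash
python3 - <<'E'
from h import *
s=arm.observe();w=get_image('wrist')[:,:,::-1];cv2.imwrite('pics/w2.png',w)
Rm=R.from_rotvec(s['ee_rot']).as_matrix()
for zz in (.150,.159,.168):
  P=s['position']+Rm@[.09,0,zz];print(zz,proj('wrist',P,s),proj('scene',P))
c=cv2.imread('pics/scene_a.png')
cv2.imwrite('pics/s_h.png',cv2.resize(c[180:250,220:300],None,fx=8,fy=8,interpolation=cv2.INTER_CUBIC))
E
```

```text
0.15 [318.29021422  74.52418111] [265.2471156  228.24094186]
0.159 [318.35568309  78.25418382] [265.50129018 231.69619988]
0.168 [318.41285877  81.51169312] [265.75293503 235.11706854]
```

View pics/w2.png

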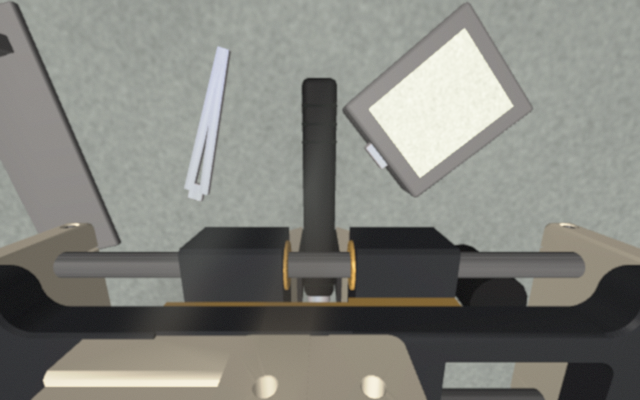

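View pics/s_h.png

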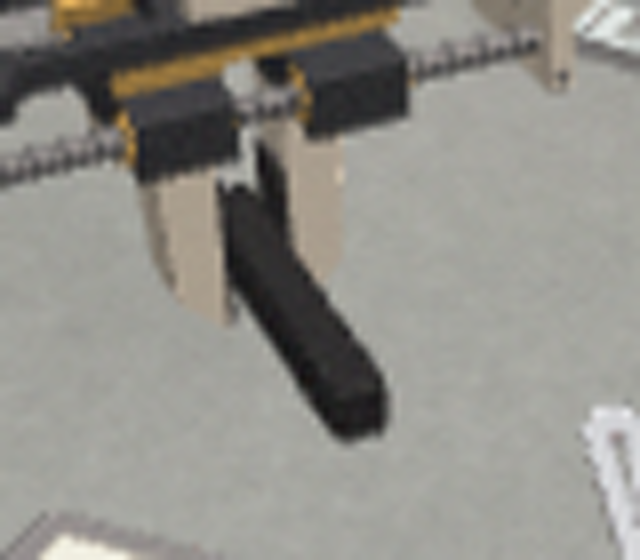

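The rod is level and square in the hand: rear end at (265.2, 230.6) in scene against (265.5, 231.7) predicted, with the same small bias as before. Next I'll lower and push.

```bash
python3 -m pendant '[[[0,-0.5,10,0,0,0,1],[0,-0.5,18.5,0,0,0,1],[-5,-0.5,18.5,0,0,0,1],[-15,-0.5,18.5,0,0,0,1],[-24,-0.5,18.5,0,0,0,1],[-30,-0.5,18.5,0,0,0,1],[-35,-0.5,18.5,0,0,0,1],[-40,-0.5,18.5,0,0,0,1],[-46,-0.5,18.5,0,0,0,1],[-52,-0.5,18.5,0,0,0,1]]]' 40
python3 look.py b scene
```

```text
clock: 5.7
position: [0.6585, 0.1197, 0.2303]
ee_rot: [-2.596, -1.77, -0.0]
force: [0.2, 1.5, -0.2]
width: 0.169
t 5.7 TCP [0.6585 0.1197 0.2303] [-2.5956e+00 -1.7698e+00 -3.0000e-04] F [ 0.2  1.5 -0.2] w 0.169
tip [-0.0933 -0.0005  0.0712] grip [-0.2483 -0.0005  0.0713] yaw err -0.0
q [-0.51  0.7   0.4   1.65 -0.34  0.86 -0.34]
px top [451.  184.4] scene [223.6 176.4]
```

View pics/scene_bc.png

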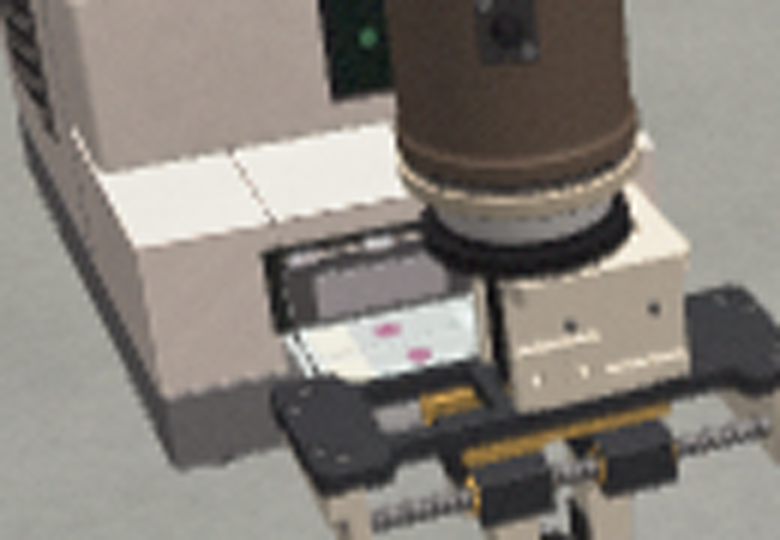

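The carrier has slid forward; its front edge is now at the flap. I'll keep pushing.

```bash
python3 -m pendant '[[[-5,0,1,0,0,0,1],[-12,0,1.5,0,0,0,1],[-20,0,1.5,0,0,0,1],[-28,0,1.5,0,0,0,1],[-36,0,1.5,0,0,0,1],[-44,0,1.5,0,0,0,1],[-52,0,1.5,0,0,0,1],[-60,0,1.5,0,0,0,1],[-68,0,1.5,0,0,0,1],[-76,0,1.5,0,0,0,1],[-84,0,1.5,0,0,0,1],[-92,0,1.5,0,0,0,1],[-100,0,1.5,0,0,0,1],[-107,0,1.5,0,0,0,1],[-113,0,1.5,0,0,0,1],[-118,0,1.5,0,0,0,1]]]' 40
python3 look.py c scene top
```

```text
clock: 7.75
position: [0.6154, 0.0098, 0.2288]
ee_rot: [-2.596, -1.77, -0.0]
force: [0.4, 2.0, 0.4]
width: 0.172
t 7.75 TCP [0.6154 0.0098 0.2288] [-2.5958e+00 -1.7695e+00 -2.0000e-04] F [0.4 2.  0.4] w 0.172
tip [ 0.0248 -0.0006  0.0697] grip [-0.1302 -0.0005  0.0698] yaw err -0.02
q [-0.37  0.63  0.39  1.8  -0.33  0.78 -0.18]
px top [500.4 201.7] scene [211.1 158.2]
```

View pics/scene_cc.png

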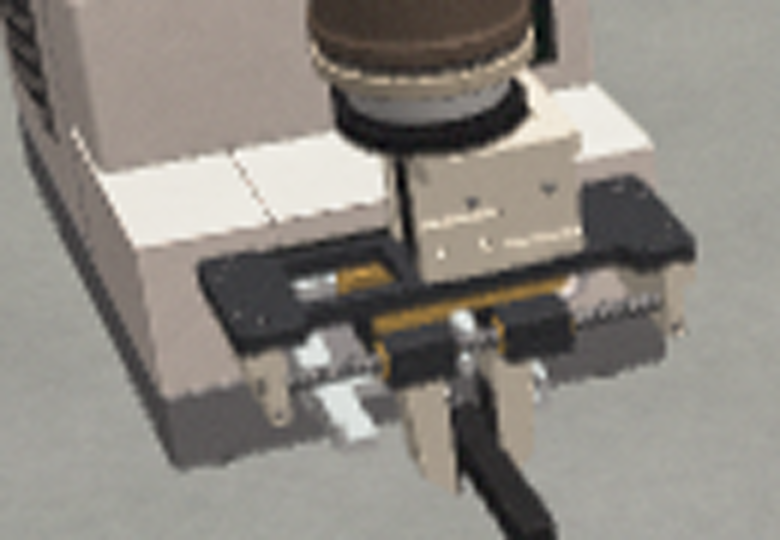

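View pics/top_c.png

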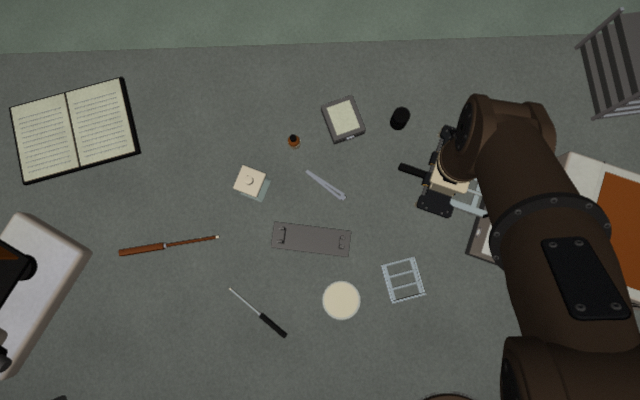

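```bash
python3 -m pendant '[[[-4,0,0,0,0,0,1],[-8,0,0,0,0,0,1],[-11,0,0,0,0,0,1],[-14,0,0,0,0,0,1],[-16,0,0,0,0,0,1],[-16,0,0,0,0,0,1]]]' 40; python3 look.py d
python3 -m pendant '[[[-1,0,0,0,0,0,1],[-2,0,0,0,0,0,1],[-2,0,0,0,0,0,1]]]' 40; python3 look.py e
```

```text
clock: 8.6
position: [0.6095, -0.0052, 0.2287]
ee_rot: [2.596, 1.769, -0.001]
force: [0.1, -0.1, -1.1]
width: 0.167
t 8.6 TCP [ 0.6095 -0.0052  0.2287] [ 2.5961e+00  1.7690e+00 -6.0000e-04] F [ 0.1 -0.1 -1.1] w 0.167
tip [ 0.041  -0.0007  0.0697] grip [-0.114  -0.0006  0.0697] yaw err -0.04
q [-0.35  0.62  0.39  1.81 -0.33  0.77 -0.16]
px top [507.2 204.1] scene [209.5 155.8]
clock: 8.98
position: [0.6089, -0.0066, 0.2288]
ee_rot: [2.596, 1.77, 0.0]
force: [0.3, 0.8, -1.1]
width: 0.171
t 8.975 TCP [ 0.6089 -0.0066  0.2288] [2.5957e+00 1.7697e+00 1.0000e-04] F [ 0.3  0.8 -1.1] w 0.171
tip [ 0.0425 -0.0006  0.0697] grip [-0.1125 -0.0005  0.0698] yaw err -0.01
q [-0.34  0.62  0.39  1.81 -0.33  0.77 -0.15]
px top [507.9 204.3] scene [209.3 155.6]
```

```bash
python3 -m pendant '[[[-1,0,0,0,0,0,1],[-2,0,0,0,0,0,1],[-2,0,0,0,0,0,1]]]' 40; python3 look.py f
```

```text
clock: 9.35
position: [0.6086, -0.0073, 0.2289]
ee_rot: [-2.594, -1.771, -0.003]
force: [1.9, 4.9, -1.3]
width: 0.173
t 9.35 TCP [ 0.6086 -0.0073  0.2289] [-2.5941 -1.7706 -0.0026] F [ 1.9  4.9 -1.3] w 0.173
tip [ 0.0429 -0.0004  0.0696] grip [-0.1121 -0.0006  0.0699] yaw err 0.05
q [-0.34  0.62  0.39  1.82 -0.33  0.77 -0.15]
px top [508.1 204.3] scene [209.3 155.6]
```

```bash
python3 -m pendant '[[[-1,0,0,0,0,0,1],[-2,0,0,0,0,0,1],[-2,0,0,0,0,0,1]]]' 40; python3 look.py g scene top
```

```text
clock: 9.72
position: [0.6083, -0.0076, 0.2291]
ee_rot: [-2.592, -1.772, -0.006]
force: [4.2, 10.3, -1.3]
width: 0.174
t 9.725 TCP [ 0.6083 -0.0076  0.2291] [-2.5922 -1.772  -0.0056] F [ 4.2 10.3 -1.3] w 0.174
tip [ 0.0429 -0.0002  0.0695] grip [-0.1121 -0.0006  0.0701] yaw err 0.13
q [-0.34  0.62  0.39  1.82 -0.33  0.77 -0.15]
px top [508.1 204.3] scene [209.2 155.6]
```

View pics/scene_gc.png

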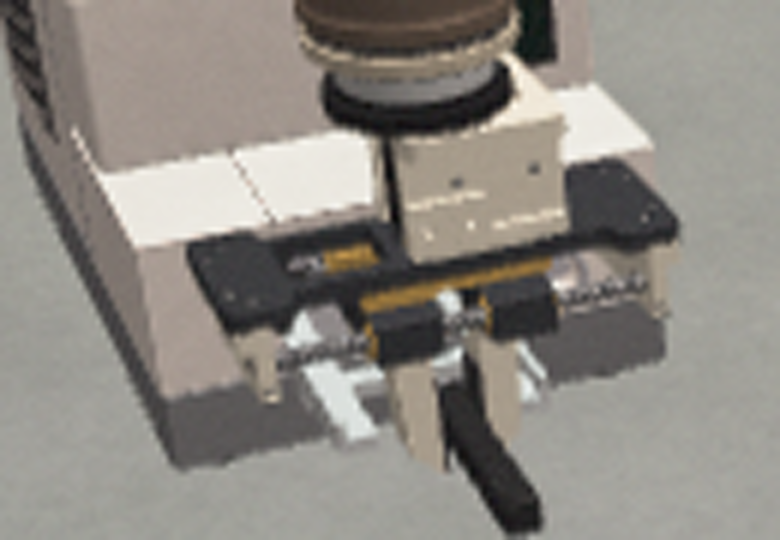

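The stop is hard: force rises to 11 N while the tip stays at 42.9 mm, against 44 nominal. I'll draw the rod out.

```bash
python3 -m pendant '[[[5,0,0,0,0,0,1],[12,0,0,0,0,0,1],[22,0,0,0,0,0,1],[32,0,0,0,0,0,1],[42,0,0,0,0,0,1],[52,0,0,0,0,0,1],[65,0,0,0,0,0,1],[85,0,0,0,0,0,1],[110,0,0,0,0,0,1],[140,0,0,0,0,0,1],[165,0,0,0,0,0,1],[165,0,0,0,0,0,1],[165,0,0,0,0,0,1]]]' 40; python3 look.py h scene top wrist
```

```text
clock: 11.45
position: [0.6676, 0.1434, 0.2285]
ee_rot: [2.595, 1.77, -0.001]
force: [0.1, -1.2, -0.6]
width: 0.174
t 11.45 TCP [0.6676 0.1434 0.2285] [ 2.5952e+00  1.7698e+00 -1.1000e-03] F [ 0.1 -1.2 -0.6] w 0.174
tip [-0.1185 -0.0007  0.0696] grip [-0.2735 -0.0007  0.0695] yaw err 0.0
q [-0.54  0.72  0.4   1.61 -0.34  0.88 -0.38]
px top [440.3 181. ] scene [226.7 181.3]
```

View pics/scene_hc.png

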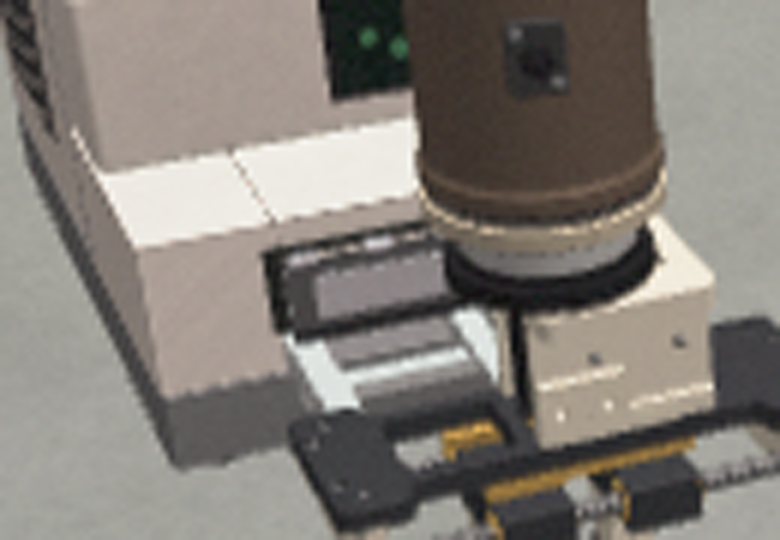

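View pics/top_hc.png

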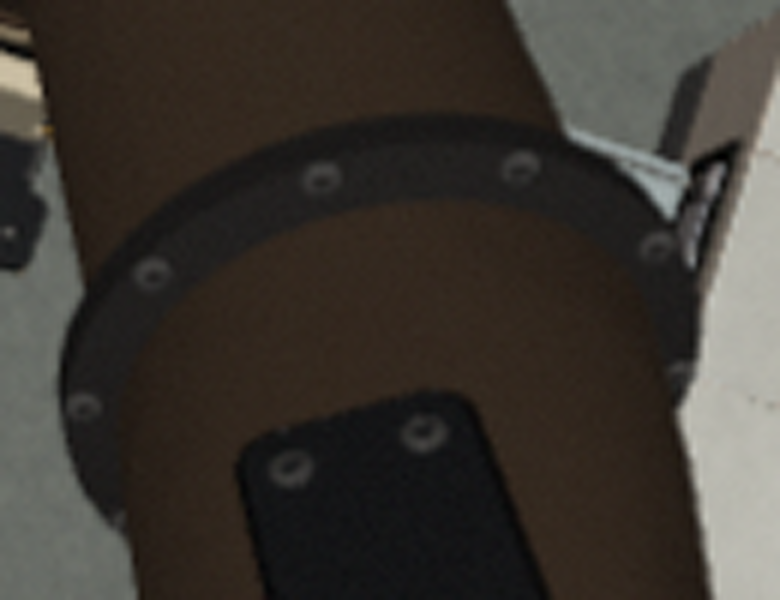

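View pics/wrist_h.png

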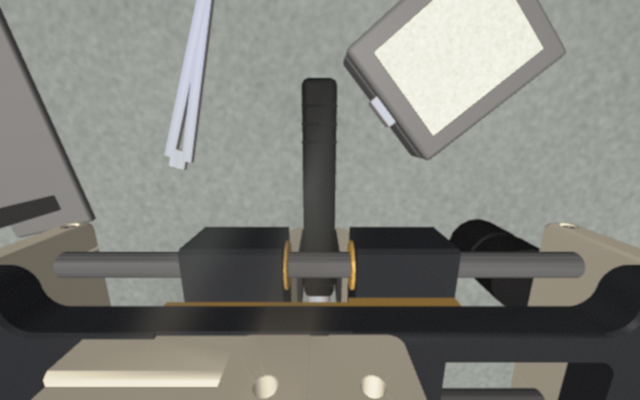

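The scene view shows the flap upright and shut, with bare rails and the carrier inside. The handle still ends at wrist row 78, so the rod hasn't slipped. Now I'll shift across to the button.

```bash
python3 -m pendant '[[[0,-20,0,0,0,0,1],[0,-50,0,0,0,0,1],[0,-75,0,0,0,0,1],[0,-84.3,0,0,0,0,1],[-15,-84.3,0,0,0,0,1],[-40,-84.3,0,0,0,0,1],[-65,-84.3,0,0,0,0,1],[-85,-84.3,0,0,0,0,1],[-98,-84.3,0,0,0,0,1],[-98,-84.3,0,0,0,0,1],[-98,-84.3,0,0,0,0,1]]]' 40; python3 look.py i scene top
```

```text
clock: 12.98
position: [0.5537, 0.0836, 0.2287]
ee_rot: [-2.595, -1.771, -0.001]
force: [0.5, 0.6, -1.0]
width: 0.169
t 12.975 TCP [0.5537 0.0836 0.2287] [-2.5947e+00 -1.7706e+00 -1.0000e-03] F [ 0.5  0.6 -1. ] w 0.169
tip [-0.0215 -0.0847  0.0696] grip [-0.1765 -0.0848  0.0697] yaw err 0.04
q [-0.53  0.56  0.4   1.94 -0.33  0.7  -0.3 ]
px top [470.1 229.4] scene [245.2 158.9]
```

View pics/scene_ic.png

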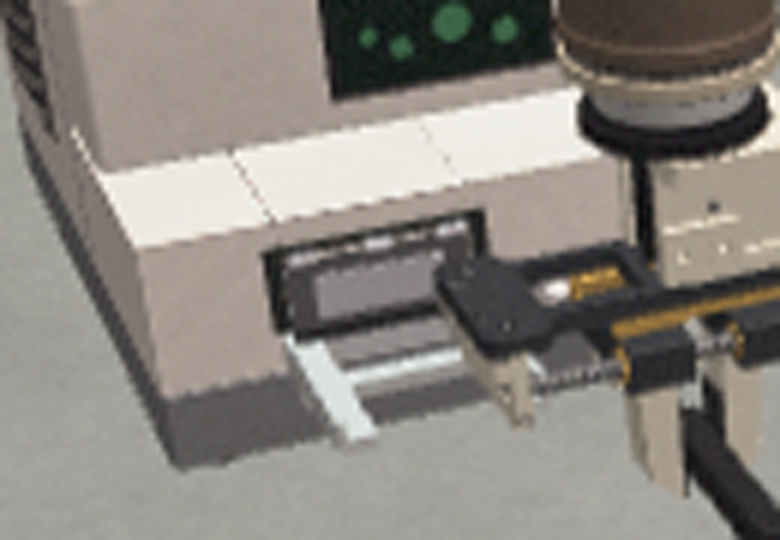

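View pics/top_i.png

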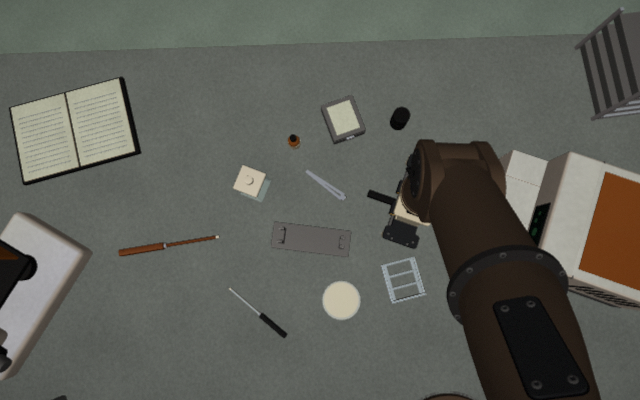

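Flap is still shut. Advancing to the button.

```bash
python3 -m pendant '[[[-8,-0.3,0,0,0,0,1],[-16,-0.3,0.5,0,0,0,1],[-22,-0.3,0.5,0,0,0,1],[-26,-0.3,0.5,0,0,0,1],[-26,-0.3,0.5,0,0,0,1]]]' 40; python3 look.py j
python3 -m pendant '[[[-2,0,0,0,0,0,1],[-4,0,0,0,0,0,1],[-4,0,0,0,0,0,1]]]' 40; python3 look.py k
```

```text
clock: 13.7
position: [0.5437, 0.0586, 0.2283]
ee_rot: [-2.596, -1.769, -0.001]
force: [1.1, -0.2, -1.1]
width: 0.166
t 13.7 TCP [0.5437 0.0586 0.2283] [-2.596e+00 -1.769e+00 -8.000e-04] F [ 1.1 -0.2 -1.1] w 0.166
tip [ 0.0055 -0.0851  0.0693] grip [-0.1495 -0.085   0.0693] yaw err -0.04
q [-0.49  0.55  0.4   1.97 -0.33  0.68 -0.26]
px top [481.4 233.6] scene [242.2 155. ]
clock: 14.08
position: [0.5424, 0.0554, 0.2283]
ee_rot: [-2.595, -1.77, -0.001]
force: [2.0, 3.8, -0.4]
width: 0.173
t 14.075 TCP [0.5424 0.0554 0.2283] [-2.5953e+00 -1.7701e+00 -1.1000e-03] F [ 2.   3.8 -0.4] w 0.173
tip [ 0.0089 -0.085   0.0692] grip [-0.1461 -0.0851  0.0693] yaw err 0.01
q [-0.49  0.54  0.4   1.98 -0.32  0.68 -0.26]
px top [482.9 234.1] scene [241.8 154.5]
```

```bash
python3 -m pendant '[[[-2,0,0,0,0,0,1],[-4,0,0,0,0,0,1],[-4,0,0,0,0,0,1],[-4,0,0,0,0,0,1]]]' 40; python3 look.py l
```

```text
clock: 14.58
position: [0.5415, 0.0532, 0.2286]
ee_rot: [-2.593, -1.772, -0.005]
force: [3.7, 9.5, -0.4]
width: 0.17
t 14.575 TCP [0.5415 0.0532 0.2286] [-2.5934 -1.7715 -0.0049] F [ 3.7  9.5 -0.4] w 0.17
tip [ 0.0109 -0.0847  0.0692] grip [-0.1441 -0.085   0.0696] yaw err 0.09
q [-0.48  0.54  0.4   1.98 -0.33  0.68 -0.25]
px top [483.8 234.3] scene [241.5 154.3]
```

The button is fully in: 10 N at 10.9 mm, and its travel end was expected at about 11. Retracting and lifting.

```bash
python3 -m pendant '[[[4,0,0,0,0,0,1],[10,0,0,0,0,0,1],[20,0,0,0,0,0,1],[40,0,0,0,0,0,1],[75,0,-10,0,0,0,1],[110,0,-40,0,0,0,1],[130,0,-75,0,0,0,1],[130,0,-75,0,0,0,1],[130,0,-75,0,0,0,1]]]' 40; python3 look.py m scene
python3 - <<'E'
from h import *
s=arm.observe();Rm=R.from_rotvec(s['ee_rot']).as_matrix()
T=np.array([.4880,.3070,.3035]);Rt=R.from_rotvec([-2.375,-2.056,0]).as_matrix()
print((Rm.T@(T-s['position'])*1000).round(1),R.from_matrix(Rm.T@Rt).as_rotvec().round(4))
E
```

```text
clock: 15.7
position: [0.5878, 0.1726, 0.3025]
ee_rot: [-2.595, -1.77, 0.002]
force: [-0.1, 0.2, -0.9]
width: 0.169
t 15.7 TCP [0.5878 0.1726 0.3025] [-2.5954e+00 -1.7701e+00  1.9000e-03] F [-0.1  0.2 -0.9] w 0.169
tip [-0.1165 -0.0857  0.1437] grip [-0.2715 -0.0857  0.1435] yaw err 0.01
q [-0.68  0.54  0.45  1.75 -0.29  0.92 -0.48]
px top [438.5 211.9] scene [255.7 148.5]
[  89.2 -142.1   -1.2] [-0.0012  0.0015 -0.2307]
```

View pics/scene_mc.png

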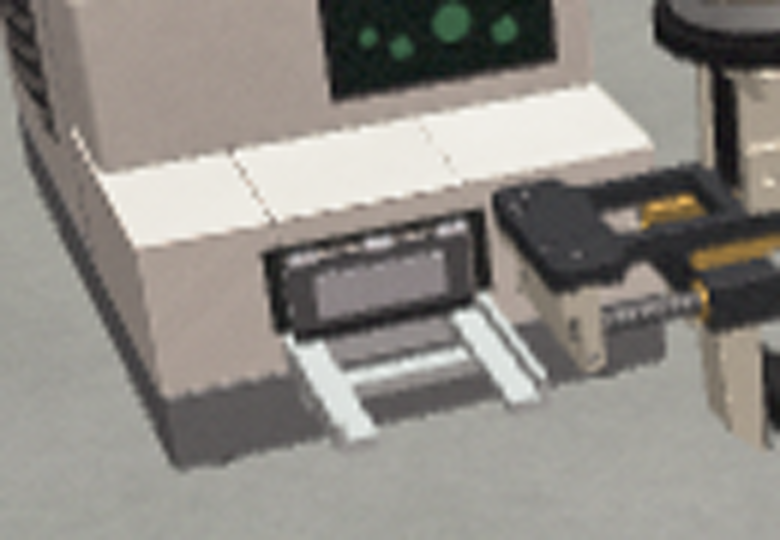

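Flap shut, carrier inside. Moving back over the rest.

```bash
python3 -m pendant '[[[22,-35,-1,0,0,-0.058,1],[45,-71,-1,0,0,-0.115,1],[67,-107,-1,0,0,-0.173,1],[89,-142,-1,0,0,-0.231,1],[89,-142,-1,0,0,-0.231,1],[89,-142,-1,0,0,-0.231,1]]]' 40; python3 look.py n top wrist
python3 - <<'E'
from h import *
s=arm.observe();Rm=R.from_rotvec(s['ee_rot']).as_matrix()
T=np.array([.4882,.3071,.2044]);Rt=R.from_rotvec([-2.375,-2.056,0]).as_matrix()
print((Rm.T@(T-s['position'])*1000).round(1),R.from_matrix(Rm.T@Rt).as_rotvec().round(4))
E
```

```text
clock: 16.5
position: [0.4887, 0.3059, 0.3036]
ee_rot: [2.376, 2.055, -0.002]
force: [-0.6, -0.6, -1.2]
width: 0.172
t 16.5 TCP [0.4887 0.3059 0.3036] [ 2.3755  2.0549 -0.0024] F [-0.6 -0.6 -1.2] w 0.172
tip [-0.2084 -0.1914  0.1448] grip [-0.3594 -0.2266  0.1446] yaw err 13.14
q [-0.93  0.48  0.39  1.84 -0.23  0.87 -0.58]
px top [381.1 244.3] scene [308.5 154.4]
[ 1.6 -1.3 99.5] [ 0.0003  0.0014 -0.0022]
```

View pics/wrist_n.png

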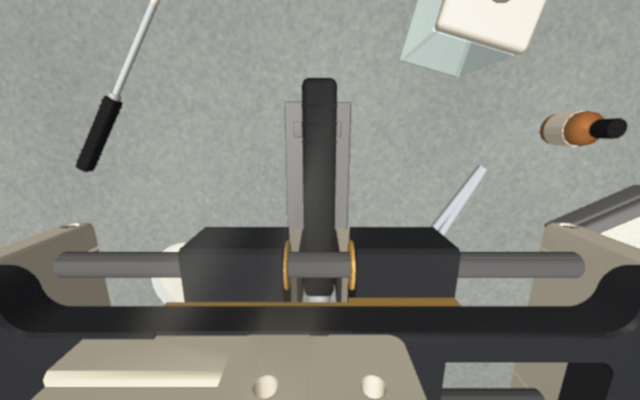

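View pics/top_n.png

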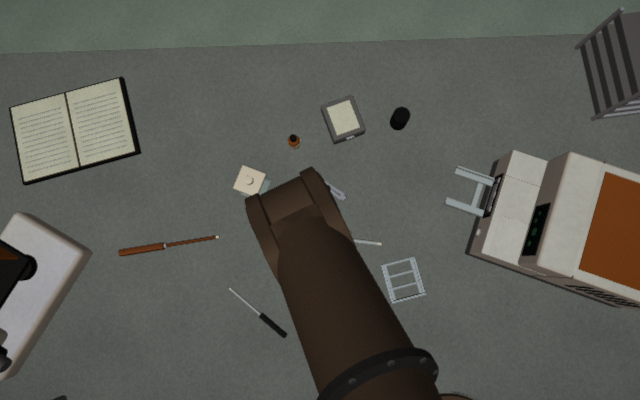

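Rod is centred over the rest. Lowering, checking the force before release.

```bash
python3 -m pendant '[[[1.5,-1.2,35,0,0,-0.002,1],[1.5,-1.2,65,0,0,-0.002,1],[1.5,-1.2,80,0,0,-0.002,1],[1.5,-1.2,90,0,0,-0.002,1],[1.5,-1.2,96,0,0,-0.002,1],[1.5,-1.2,99,0,0,-0.002,1],[1.5,-1.2,99,0,0,-0.002,1],[1.5,-1.2,99,0,0,-0.002,1]]]' 40; python3 look.py o
```

```text
clock: 17.6
position: [0.4878, 0.3088, 0.2057]
ee_rot: [2.372, 2.059, 0.001]
force: [-0.2, -0.1, -0.7]
width: 0.171
t 17.6 TCP [0.4878 0.3088 0.2057] [2.3724e+00 2.0595e+00 1.3000e-03] F [-0.2 -0.1 -0.7] w 0.171
tip [-0.2113 -0.1927  0.0466] grip [-0.3621 -0.2284  0.0467] yaw err 13.34
q [-0.88  0.61  0.33  1.91 -0.3   0.67 -0.52]
px top [374.2 246.2] scene [309.7 188.5]
```

```bash
python3 -m pendant '[[[0,0,1,0,0,0,1],[0,0,1.5,0,0,0,1],[0,0,1.5,0,0,0,1],[0,0,1.5,0,0,0,0.4],[0,0,1.5,0,0,0,0],[0,0,1.5,0,0,0,0],[0,0,1.5,0,0,0,0],[0,0,-30,0,0,0,0],[0,0,-75,0,0,0,0],[0,0,-130,0,0,0,0],[0,0,-170,0,0,0,0],[0,0,-170,0,0,0,0]]]' 40; python3 look.py p wrist scene top
```

```text
clock: 19.1
position: [0.4885, 0.3089, 0.3786]
ee_rot: [2.373, 2.059, 0.01]
force: [-0.2, 0.1, -0.7]
width: 0.499
t 19.1 TCP [0.4885 0.3089 0.3786] [2.3726 2.0592 0.0098] F [-0.2  0.1 -0.7] w 0.499
tip [-0.2124 -0.1916  0.2188] grip [-0.3632 -0.2274  0.2196] yaw err 13.33
q [-0.97  0.39  0.43  1.75 -0.19  1.03 -0.61]
px top [384.2 242.1] scene [309.1 127.5]
```

View pics/wrist_p.png

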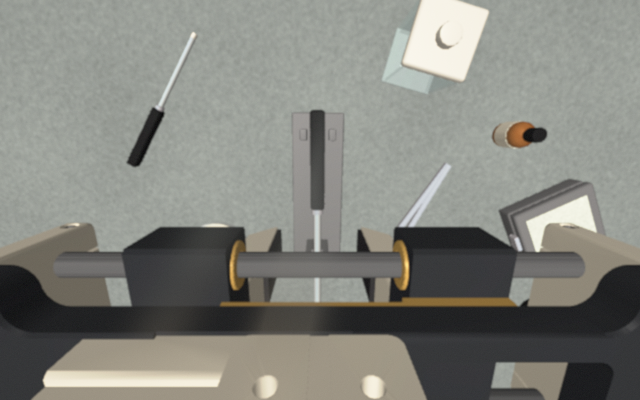

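View pics/scene_p.png

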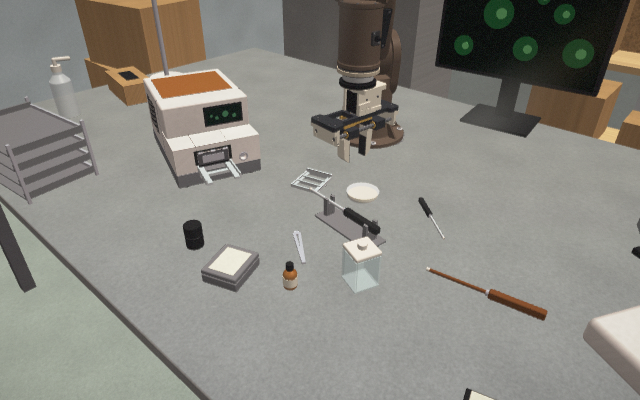

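The scene view shows the rod back in both forks, the flap shut, and the other things where they were. One numeric comparison with the first picture before handing in:

```bash
python3 - <<'E'
from h import *
a=cv2.imread('pics/scene0.png');b=cv2.imread('pics/scene_p.png')
f=lambda im:cv2.resize(im[160:250,285:395],None,fx=3.5,fy=3.5,interpolation=cv2.INTER_CUBIC)
g=lambda im:cv2.resize(im[125:190,190:265],None,fx=5,fy=4.6,interpolation=cv2.INTER_CUBIC)
cv2.imwrite('pics/cmp.png',np.vstack([np.hstack([f(a),f(b)]),np.hstack([cv2.resize(g(a),(385,270)),cv2.resize(g(b),(385,270))])]))
E
```

```text
(no output)
```

View pics/cmp.png

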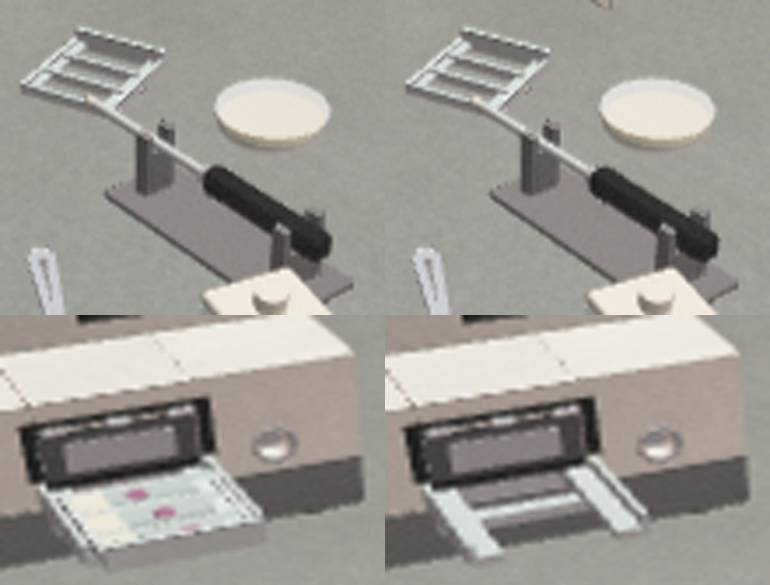

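Side by side with the first picture, the rod lies as it did before, the flap is shut, and the button looks the same as at the start. Handing in.

```bash
python3 -c "
from cell import arm
print(arm.sign_off())"
```

```text
the job is handed in; nothing more can be done
None
```

The job is done and handed in at about 19 s of the 61 s. The hand-in gives no verdict, so success rests on my own checks below.

- **Carrier:** I pushed it through the flap with the rod's tip until it met the stop. The force rose to 11 N while the tip stayed at 42.9 mm inside the port (44 mm nominal, camera calibration good to about 2 mm). I could not see the carrier or the open flap during the push because the gripper hid the port.
- **Flap and button:** After I drew the rod out, the picture showed the flap shut and the rails empty. I then pressed the button until it would go no further, at about 10 N. The last picture shows it looking the same as before the press.
- **Rod and bench:** The rod lies in both forks of its rest as it did in the first picture, with the gripper well clear above it. No other thing on the bench appears to have moved.

No check failed. The only disagreement was the 1 mm at the stop; my button travel estimate allowed for it.

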